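Snap the engraved plaque onto its display board

TASK

Lift the engraved metal plaque by its brass grip, set it with its three holes over the three barbed posts of the display board, and press it down beside each post in turn until every post clicks through and the plaque lies fully home on all three. Press gently, one post at a time, and feel for it: the board first slides down to a stop at an unknown height, and the sprung bed under it must not be loaded with more than 20 N. Leave the other things on the bench alone.

Things in the scene. Friction and masses are not known exactly. Their poses are not given: they have to be found in the camera images.
- plaque: engraved silvery metal plaque 160 (x) x 130 (y) x 5 mm, 0.24 to 0.36 kg, lying face up; origin: centre of its underside, z up out of the face. Brass grip block at its centre, 36 mm long (x), 16 mm wide (y), 5 to 23 mm above the underside: pinch it across y. Three 13 mm through holes. Press its face with closed fingertips, e.g. at x,y = (35,0), (-35,25), (-35,-25) mm, between grip and holes
- cradle: fixed steel cradle 210 x 180 mm with a brown, blue-faced display board and three white snap posts; origin: centre of its underside on the bench, z up. The board stands 0 to 20 mm above its lowest place; pushed with about 6 N it first slides down 0 to 14 mm to a hard stop and stays there. Height and stop are in NO reported pose: feel for them. The plaque's x axis must finally point along the cradle's
- hole_a (a point): centre of hole a at the plaque's underside; in the plaque's frame x = +58, y = 0 mm, z = 0
- hole_b (a point): centre of hole b at the plaque's underside; in the plaque's frame x = -58, y = +42 mm, z = 0
- hole_c (a point): centre of hole c at the plaque's underside; in the plaque's frame x = -58, y = -42 mm, z = 0
- post_a (a point): on the axis of white snap post a, where its support shoulder would be with the board at its lowest, 46 mm above the bench; the real shoulder starts 0 to 20 mm higher. In the cradle's frame x = +58, y = 0 mm. Post 11 mm across, tapering to 5 mm at its tip 14.5 mm above the shoulder; shoulder 21 mm across, 9 mm high. Goes through hole_a
- post_b (a point): on the axis of white snap post b, where its support shoulder would be with the board at its lowest, 46 mm above the bench; the real shoulder starts 0 to 20 mm higher. In the cradle's frame x = -58, y = +42 mm. Post 11 mm across, tapering to 5 mm at its tip 14.5 mm above the shoulder; shoulder 21 mm across, 9 mm high. Goes through hole_b
- post_c (a point): on the axis of white snap post c, where its support shoulder would be with the board at its lowest, 46 mm above the bench; the real shoulder starts 0 to 20 mm higher. In the cradle's frame x = -58, y = -42 mm. Post 11 mm across, tapering to 5 mm at its tip 14.5 mm above the shoulder; shoulder 21 mm across, 9 mm high. Goes through hole_c
- barb_a (a joint): orange spring barb, outer side of post a; 0 = out (9 mm from the post's axis), 0.0045 m = in. 45 degree ramp, flat underside 6.5 mm above the shoulder. The plaque laid on rests on the ramps, underside 9 mm above the shoulders. With the board on its stop, pressing beside the post (7 to 11 N) drives the barb in; the plaque drops to the shoulder and the barb springs out over it
- barb_b (a joint): orange spring barb, outer side of post b; 0 = out (9 mm from the post's axis), 0.0045 m = in. 45 degree ramp, flat underside 6.5 mm above the shoulder. The plaque laid on rests on the ramps, underside 9 mm above the shoulders. With the board on its stop, pressing beside the post (7 to 11 N) drives the barb in; the plaque drops to the shoulder and the barb springs out over it
- barb_c (a joint): orange spring barb, outer side of post c; 0 = out (9 mm from the post's axis), 0.0045 m = in. 45 degree ramp, flat underside 6.5 mm above the shoulder. The plaque laid on rests on the ramps, underside 9 mm above the shoulders. With the board on its stop, pressing beside the post (7 to 11 N) drives the barb in; the plaque drops to the shoulder and the barb springs out over it
- cushion (a joint): give of the sprung bed under the display board: 0 at rest, grows as the board is pushed down, about 10 N per mm (the plaque's weight included). More than 0.0020 m (20 N in all) is too much; pressing in the middle, all three barbs at once, comes to that or more
- hammer: bystander: small hammer, about 240 mm long, lying near the back; leave alone
- chisel_one: bystander: chisel with light wooden handle, about 165 mm long, lying between plaque and cradle; leave alone
- chisel_two: bystander: chisel with brown handle, about 165 mm long, lying near the back; leave alone
- blank: bystander: plain copper sheet 100 x 80 x 4 mm without holes or handle, at the left; leave alone
- polish: bystander: amber jar, 60 mm across, 75 mm high, at the back right; leave alone
- collar: bystander: brass ring, 64 mm across, 20 mm high, at the right; leave alone
- brush: bystander: brush, about 200 mm long, at the right; leave alone
Things that resemble listed ones, but are neither listed nor needed, are in the scene too. Several things look just like the plaque: the one meant starts farthest to the robot's left.

How it is judged (in metres and radians):
On the way, in this order (a step that is already met when the one before it is completed fails the run):
1. the plaque is set over the posts, each hole on its own post (horizontal distance between hole_a and post_a below 0.004 m and horizontal distance between hole_b and post_b below 0.004 m and horizontal distance between hole_c and post_c below 0.004 m and distance between hole_a and cushion_c1 below 0.02 m and distance between hole_b and cushion_c3 below 0.02 m and distance between hole_c and cushion_c5 below 0.02 m), for 0.2 s.
2. the plaque is pressed home: every barb has sprung out over it (horizontal distance between hole_a and post_a below 0.004 m and horizontal distance between hole_b and post_b below 0.004 m and horizontal distance between hole_c and post_c below 0.004 m and distance between hole_a and cushion_c1 below 0.0085 m and distance between hole_b and cushion_c3 below 0.0085 m and distance between hole_c and cushion_c5 below 0.0085 m and value of joint each of barb_a, barb_b, barb_c below 0.001 m), for 0.2 s.
At the end, for the whole second after the job is handed in: each hole within 4 mm of its own post's axis; the underside at each hole less than 4 mm above the real shoulder (within 8.5 mm of the shoulder's centre, 4.5 mm below its top), caught below the barb; all barbs sprung out again (under 1 mm in); plaque level within 0.04 rad and at rest (all of step 2 and angle between plaque's own z axis and vertical below 0.04 rad and linear speed of plaque below 0.02 m/s); the robot touches nothing.
It fails at once if the sprung bed is pushed in more than 2.0 mm (about 20 N) (value of joint cushion above 0.002 m).
It fails at once if the plaque is tipped by more than 0.5 rad (angle between plaque's own z axis and vertical above 0.5 rad).
It fails at once if a bystander is moved by more than 25 mm (distance of any of hammer, chisel_one, chisel_two, blank, polish, collar, brush from where it was at the start of the episode above 0.025 m).
It also fails if it takes over 67 s, if anything falls off the work surface, if the arm or the gripper's body presses on something with over 40 N, if the wrist force passes 120 N, or if a joint passes its speed limit or range.

ROBOT

A 7-joint arm with a two-finger parallel gripper is mounted at the origin on the work surface. World frame = base frame: x ahead of the robot, y to its left, z up, the work surface at z = 0. Lengths are in mm, angles in rad, forces in N, time in s.
With the tool pointing down it reaches from about 400 to 875 mm from the base axis. Payload 6.5 kg.
Tool frame: the origin (TCP) lies midway between the tips of the shut fingers; the grasp point (between the pads) lies 19 mm behind it; x points along the fingers, y is the direction in which the jaws open and shut, and the axes are right-handed (so a half turn about x gives the same grasp; the last joint's range is limited). The gripper opens to 85 mm and grips with 20 to 120 N. Pads are 22 mm wide; open, the fingers measure 114 mm over their backs; the gripper's body (76 mm by 85 mm) begins 54 mm behind the grasp point. The pads swing forward as they close: fully open they stand 13 mm farther back than shut.
Start: joints at [-1.278, 0.536, -0.004, 1.538, 0.003, 1.067, -0.071], TCP at [228.243, 608.601, 231.29] pointing down, gripper open.
Joint ranges: [-2.7, 2.7], [-0.37, 2.16], [-1.27, 1.26], [0.24, 2.4], [-1.31, 4.45], [0.19, 1.91], [-2.76, 2.76]. Speed limits (rad/s): [2.39, 2.39, 3.14, 3.14, 3.14, 3.14, 3.14].

INTERFACE

Orientations are given as a rotation vector (axis times angle).
In Python, from cell import sensors, grab_frame, get_calibration, r, models gives the robot as it stands.
- The arm moves only by the tool step_arm, never from a script. Its argument "plan" is a list of rows, each a list of 3 entries, a list of its own where there are three numbers: the turn, a rotation vector about the world's x, y, z in degrees, then the shift along the world's x, y, z in mm, then the opening, from 0 (shut) to 1 (fully open). A call has 1 to 10 rows; each row is the pose to reach, as a shift and turn from the pose commanded when the call began; what a row does not reach only later rows make up. A row lasts 1/10 s, in which the tool goes at most 50 mm and 8.59 degrees, less where a joint would pass 70% of its speed; a pose out of reach is approached as far as the arm can. A call with a gripper value outside its range is refused whole. The fingers move at their own pace and stop on an object; "squeeze" is the grip in N (left out, the last holds). Time passes only in rows, so rows that repeat a pose let the fingers close. It gives the time, the measured TCP pose, the force and the opening at its end, in the units of the state.
- sensors.read_state(): the state, without advancing time (a new reading comes with each control period).
- grab_frame(name): name is "scene" or "top"; returns the picture (480x640x3 uint8, red, green, blue); there is no depth.
- get_calibration(name): a dict with "fx", "fy", "cx", "cy" (pixels), "extrinsics" (4x4, takes a point from camera to world coordinates). Camera axes: x right, y up, looking along -z (the intrinsics and any distortion apply to the point x, -y, -z); pixel columns grow to the right and rows downward; lengths in mm; the calibration is good to about 2 mm. A picture is of the moment at which its call begins. get_calibration takes no time and is no camera call.
- r.sign_off(): hands the job in, once; it reports no verdict.
Trained networks look in the newest picture that a camera, given by its name, has taken for a name from the list of things; names that differ only in an ending like _2 or _b are one class to them, and where a whole thing is asked for, a point or a joint stands for the part that bears it (a point fixed in the world has none). Each returns a list of dicts, best first, with "confidence" (0 to 1); they miss things now and then, are a little off and sometimes report something else, mostly with a low value. They report only what shows in the picture. A call takes as long as a camera call. They do not tell look-alikes from the thing itself.
- models.spot_in(camera, thing): "xyz" ([x, y, z] in mm, in the coordinates of the camera as it stood for that picture, good to about 4 mm: the middle of the surface that is visible of it).
- models.masks_of(camera, thing): "pixels" (480x640 bool, what is visible of it).
The state is a dict: "time": time; "joint_positions": joint angles; "qd": joint speeds; "joint_torque": joint torques, N m; "position": TCP position; "tcp_rot": TCP orientation; "force": force on the tool from outside, world axes, zero at the start; "moment": the same for the moment, N m; "grip_width": finger opening in mm.
Only numpy, scipy, OpenCV 4.12 (cv2) and the standard library are available. Lean on these libraries where they do the work, as an engineer would, in place of code of your own. Each camera call takes 0.05 s, during which the arm holds its last target.

## Working session

There is one attempt and no reset: what is moved stays moved. The work goes in short steps, Python scripts to look and compute and a tool call to move; the robot and the scene stay as the last step left them, time stands still between calls to the robot, and variables do not carry over. Pictures are saved under pics/ and viewed, and the job is handed in when it is done.

Besides the shell and the picture viewer there is one more tool, called as a command line: name --argument value ..., lists and objects as JSON in quotes. step_arm: Moves the arm, as the interface text tells. Its arguments: {"type":"object","properties":{"plan":{"type":"array"},"squeeze":{"type":"number"}},"required":["plan"]}

```bash
ls; mkdir -p pics; python3 - <<'E'
from cell import sensors, grab_frame, get_calibration, r, models
import cv2
for n in ("scene","top"):
    im=grab_frame(n); cv2.imwrite(f"pics/{n}0.png",im[:,:,::-1])
    c=get_calibration(n); print(n,c)
s=sensors.read_state()
print(s)
E
```

```text
pics
scene {'fx': 509.71181828631273, 'fy': 509.71181828631273, 'cx': 323.5818334689095, 'cy': 236.83495146061608, 'extrinsics': array([[ 8.50487321e-01, -2.86876067e-01,  4.40878032e-01,
         1.02356067e+03],
       [ 5.25867714e-01,  4.82218138e-01, -7.00663125e-01,
        -8.01227458e+02],
       [-1.15959019e-02,  8.27748627e-01,  5.60979274e-01,
         7.17802272e+02],
       [ 0.00000000e+00,  0.00000000e+00,  0.00000000e+00,
         1.00000000e+00]])}
top {'fx': 497.5802683251301, 'fy': 497.5802683251301, 'cx': 310.3332021488154, 'cy': 241.8715319304029, 'extrinsics': array([[-1.43945402e-02,  9.94120751e-01, -1.07316030e-01,
         4.09838119e+02],
       [-9.99873622e-01, -1.50354006e-02, -5.16495724e-03,
         9.25809155e+00],
       [-6.74813067e-03,  1.07228120e-01,  9.94211543e-01,
         1.24680966e+03],
       [ 0.00000000e+00,  0.00000000e+00,  0.00000000e+00,
         1.00000000e+00]])}
{'time': 0.1, 'joint_positions': array([-1.27820023,  0.53711009, -0.00442717,  1.53874832,  0.00256704,
        1.06729412, -0.07117544]), 'qd': array([-0.00168223, -0.00180554,  0.00119484, -0.00143856,  0.00065441,
        0.00194375,  0.00144942]), 'joint_torque': array([ 1.79796887e-03, -5.84566891e+01,  1.05142225e+00, -2.59777915e+01,
        1.26440320e-02,  4.54093883e-03,  4.69619351e-06]), 'position': array([228.06023426, 608.08320098, 230.49817449]), 'tcp_rot': array([ 0.28025903,  1.55259444, -0.28269359]), 'force': array([-0.05985378, -0.16062334,  0.38096884]), 'moment': array([ 0.00164962, -0.00476474,  0.0155334 ]), 'grip_width': 84.90724296326532}
```

View pics/scene0.png

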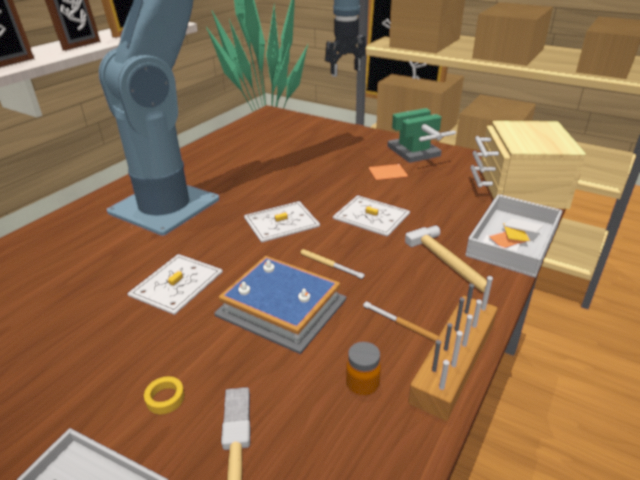

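View pics/top0.png

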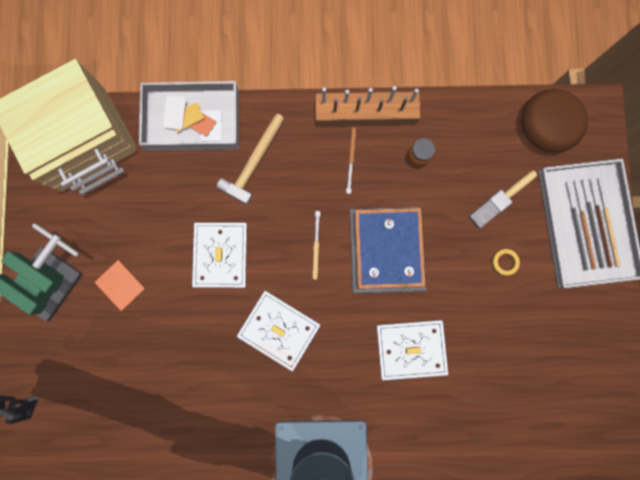

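The scene view shows three look-alike plaques around the cradle. In the top view, the leftmost one at (219,255) is the target and the cradle is at (389,250), with post a at (389,225). I'll zoom in next.

```bash
python3 - <<'E'
import cv2,numpy as np
im=cv2.imread("pics/top0.png")
a=cv2.resize(im[210:300,180:260],None,fx=5,fy=5,interpolation=cv2.INTER_CUBIC)
b=cv2.resize(im[200:300,345:430],None,fx=4.5,fy=4.5,interpolation=cv2.INTER_CUBIC)
o=np.zeros((450,800,3),np.uint8);o[:450,:400]=a[:450];o[:450,405:405+b.shape[1]]=b[:450]
cv2.imwrite("pics/zoom0.png",o)
E
```

```text
(no output)
```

View pics/zoom0.png

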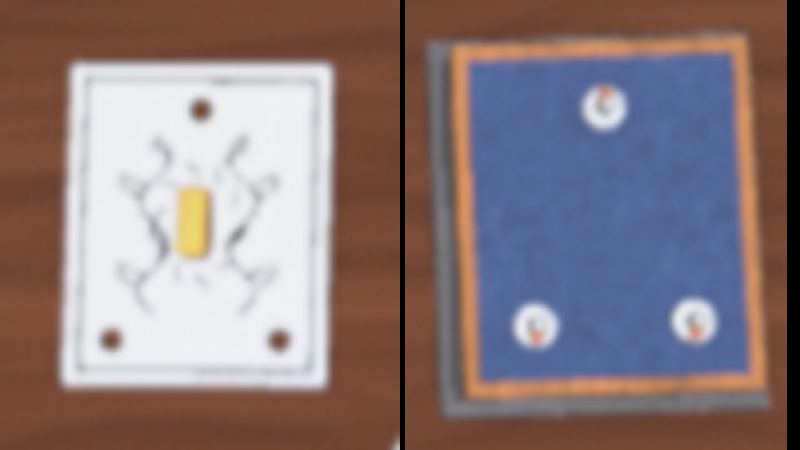

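```bash
cat > h.py <<'E'
import numpy as np, cv2
from cell import sensors, grab_frame, get_calibration, r, models
CAL={n:get_calibration(n) for n in("scene","top")}
def proj(n,P):
    c=CAL[n];E=c["extrinsics"];P=np.atleast_2d(P)
    p=(P-E[:3,3])@E[:3,:3]
    return np.c_[c["cx"]+c["fx"]*p[:,0]/-p[:,2], c["cy"]+c["fy"]*(-p[:,1])/-p[:,2]]
def back(n,uv,z):
    c=CAL[n];E=c["extrinsics"];uv=np.atleast_2d(uv)
    d=np.c_[(uv[:,0]-c["cx"])/c["fx"],-(uv[:,1]-c["cy"])/c["fy"],-np.ones(len(uv))]@E[:3,:3].T
    t=(z-E[2,3])/d[:,2]
    return E[:3,3]+d*t[:,None]
E
python3 - <<'E'
from h import *
for n in("scene","top"):
    grab_frame(n)
    E=CAL[n]["extrinsics"]
    for t in("plaque","cradle","post_a"):
        for d in models.spot_in(n,t): print(n,t,np.round(E[:3,:3]@d["xyz"]+E[:3,3],1),round(d["confidence"],2))
top=cv2.imread("pics/top0.png").astype(int)
# holes: dark centroid weighted
def cen(im,u,v,R,f):
    ys,xs=np.mgrid[v-R:v+R+1,u-R:u+R+1]; w=f(im[v-R:v+R+1,u-R:u+R+1]); w=np.clip(w,0,None)*((ys-v)**2+(xs-u)**2<=(R+.5)**2)
    return np.array([(w*xs).sum()/w.sum(),(w*ys).sum()/w.sum(),w.sum()])
dark=lambda p:180-p[...,1]
# white: red channel high vs blue board
white=lambda p:p[...,2]-110
print("holes top")
for u,v in((220,232),(202,278),(236,278)):
    c=cen(top,u,v,4,dark);print(c,back("top",c[:2],5))
print("posts top")
for u,v in((389,224),(374,272),(409,271)):
    c=cen(top,u,v,6,white);print(c,back("top",c[:2],46),back("top",c[:2],60))
sc=cv2.imread("pics/scene0.png")
cv2.imwrite("pics/zs.png",np.hstack([cv2.resize(sc[255:335,215:345],None,fx=4,fy=4,interpolation=cv2.INTER_CUBIC)]))
cv2.imwrite("pics/zs2.png",cv2.resize(sc[190:240,325:415],None,fx=6,fy=6,interpolation=cv2.INTER_CUBIC))
E
```

```text
scene plaque [ 279.1 -237.6    1.8] 0.98
scene plaque [521.  237.6   9.8] 0.86
scene plaque [334.8  91.8  10.2] 0.69
scene cradle [ 545.3 -206.5   50.6] 0.94
scene post_a [ 541.4 -204.3   54.1] 0.6
top plaque [ 273.5 -226.2    2.9] 0.83
top plaque [513.8 238.7   4.6] 0.8
top plaque [322.9 100.1   5.9] 0.57
top cradle [ 519.4 -168.7   52.4] 0.93
top post_a [ 517.7 -167.5   53.6] 0.66
holes top
[219.69950739 231.56280788 812.        ] [[573.44797358 243.61609838   5.        ]]
[201.72979798 277.52525253 792.        ] [[458.52741856 287.89920975   5.        ]]
[235.34343434 277.62626263 792.        ] [[457.04733587 203.96656738   5.        ]]
posts top
[ 388.81296046  223.56427605 6651.        ] [[ 581.38631625 -176.18284116   46.        ]] [[ 579.38627009 -174.02082237   60.        ]]
[ 373.55447154  271.95149051 7380.        ] [[ 464.25849951 -135.7758663    46.        ]] [[ 463.62402316 -134.08494435   60.        ]]
[ 408.74979287  270.78362331 7242.        ] [[ 465.82265642 -220.56094972   46.        ]] [[ 465.16994388 -217.88153542   60.        ]]
```

View pics/zs.png

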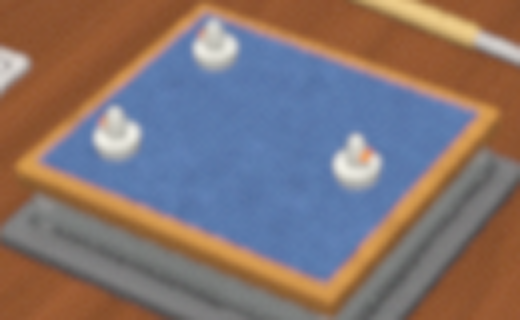

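View pics/zs2.png

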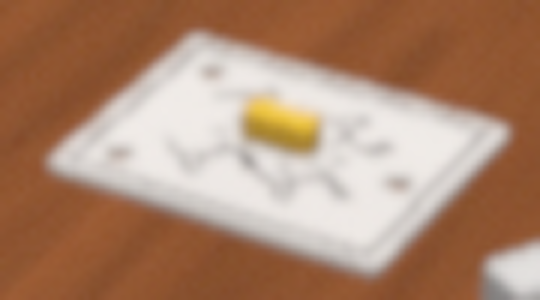

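```bash
cat >> h.py <<'E'
from scipy.optimize import least_squares
H=np.array([[58,0],[-58,42],[-58,-42.]])
def pts(x,y,t,z):
    c,s=np.cos(t),np.sin(t)
    return np.c_[H@np.array([[c,s],[-s,c]])+[x,y],np.full(3,z)]
E
python3 - <<'E'
from h import *
ht=np.array([[219.7,231.56],[201.73,277.53],[235.34,277.63]])
hs=np.array([[398,183],[210,72],[120,153]])/6+[325,190]-.4
pt=np.array([[388.81,223.56],[373.55,271.95],[408.75,270.78]])
ps=np.array([[357,163],[215,48],[117,137]])/4+[215,255]-.4
x0=[500,0,0,5]
for nm,T,S in(("plaque",ht,hs),("posts",pt,ps)):
    # top only at several z ; scene only; both
    f=lambda p:np.r_[(proj("top",pts(*p))-T).ravel(),(proj("scene",pts(*p))-S).ravel()]
    s=least_squares(f,x0,x_scale=[10,10,.01,10]);print(nm,"both",s.x.round(3),"\n",s.fun.reshape(-1,2).round(2))
    # with scene offset of camera, z fixed
    for z in (5,46,50,54,58,62,66):
        g=lambda p:(proj("top",pts(*p,z))-T).ravel()
        a=least_squares(g,x0[:3],x_scale=[10,10,.01])
        g2=lambda p:(proj("scene",pts(*p,z))-S).ravel()
        b=least_squares(g2,x0[:3],x_scale=[10,10,.01])
        print(z,a.x.round(3),round(a.cost,3),b.x.round(3),round(b.cost,3))
E
```

```text
plaque both [ 5.15796e+02  2.44874e+02 -1.50000e-02  5.60200e+00] 
 [[-0.19 -0.16]
 [ 0.    0.02]
 [ 0.05 -0.06]
 [-0.15  0.06]
 [ 0.19 -0.05]
 [-0.29  0.05]]
5 [ 5.15669e+02  2.44790e+02 -1.90000e-02] 0.006 [ 5.15503e+02  2.46130e+02 -6.00000e-03] 0.027
46 [ 5.12851e+02  2.37008e+02 -1.90000e-02] 1.297 [ 5.45455e+02  1.86082e+02 -2.10000e-02] 2.591
50 [ 5.12576e+02  2.36249e+02 -1.90000e-02] 1.556 [ 5.48374e+02  1.80223e+02 -2.30000e-02] 3.13
54 [ 5.12302e+02  2.35490e+02 -1.90000e-02] 1.841 [ 5.51293e+02  1.74365e+02 -2.50000e-02] 3.728
58 [ 5.12027e+02  2.34730e+02 -1.90000e-02] 2.152 [ 5.54212e+02  1.68507e+02 -2.60000e-02] 4.386
62 [ 5.11752e+02  2.33971e+02 -1.90000e-02] 2.49 [ 5.5713e+02  1.6265e+02 -2.8000e-02] 5.107
66 [ 5.11477e+02  2.33212e+02 -1.90000e-02] 2.855 [ 5.60048e+02  1.56792e+02 -3.00000e-02] 5.893
posts both [ 5.22460e+02 -1.74872e+02  2.10000e-02  5.87130e+01] 
 [[-0.24 -0.35]
 [-0.05  0.04]
 [-0.02 -0.05]
 [-0.15  0.23]
 [-0.15 -0.04]
 [-0.1  -0.16]]
5 [ 5.26327e+02 -1.83536e+02  1.80000e-02] 1.543 [ 4.80831e+02 -1.23870e+02  4.00000e-02] 6.201
46 [ 5.23156e+02 -1.77163e+02  1.70000e-02] 0.036 [ 5.12770e+02 -1.62613e+02  2.90000e-02] 0.376
50 [ 5.22847e+02 -1.76541e+02  1.70000e-02] 0.013 [ 5.15884e+02 -1.66392e+02  2.80000e-02] 0.182
54 [ 5.22538e+02 -1.75919e+02  1.70000e-02] 0.013 [ 5.18996e+02 -1.70171e+02  2.60000e-02] 0.064
58 [ 5.22229e+02 -1.75298e+02  1.70000e-02] 0.037 [ 5.22109e+02 -1.73950e+02  2.50000e-02] 0.025
62 [ 5.21920e+02 -1.74676e+02  1.70000e-02] 0.086 [ 5.25221e+02 -1.77728e+02  2.40000e-02] 0.069
66 [ 5.21610e+02 -1.74054e+02  1.70000e-02] 0.16 [ 5.28332e+02 -1.81506e+02  2.30000e-02] 0.197
```

```bash
python3 - <<'E'
from h import *
from scipy.spatial.transform import Rotation as R
s=sensors.read_state();print(s["time"],s["position"].round(2));M=R.from_rotvec(s["tcp_rot"]).as_matrix();print(M.round(4))
# target: x down, y = plaque y
for sg in(1,-1):
    t=-0.018;y=sg*np.array([-np.sin(t),np.cos(t),0]);x=np.array([0,0,-1.]);T=np.c_[x,y,np.cross(x,y)]
    print(sg,np.degrees(R.from_matrix(T@M.T).as_rotvec()).round(2))
print(s["joint_positions"].round(3), s["force"])
E
```

```text
0.5 [228.23 608.55 231.24]
[[-0.000e+00  3.511e-01  9.363e-01]
 [-1.000e-04  9.363e-01 -3.511e-01]
 [-1.000e+00 -1.000e-04  0.000e+00]]
1 [1.000e-02 0.000e+00 1.952e+01]
-1 [ 0.0000e+00 -1.0000e-02 -1.6048e+02]
[-1.278  0.536 -0.004  1.538  0.003  1.067 -0.071] [-0.92150587  0.33615475  0.5683628 ]
```

step_arm --plan '[[[0,0,2],[28,-36,-13],0.5],[[0,0,4],[57,-72,-26],0.5],[[0,0,6],[86,-109,-39],0.5],[[0,0,8],[115,-145,-52],0.5],[[0,0,10],[144,-182,-65],0.5],[[0,0,12],[172,-218,-78],0.5],[[0,0,14],[201,-254,-91],0.5],[[0,0,16],[230,-291,-104],0.5],[[0,0,18],[259,-327,-117],0.5],[[0,0,19.5],[287.5,-363.8,-130],0.5]]' --squeeze 40

```text
time: 1.5
position: [517.0, 243.4, 101.0]
tcp_rot: [0.014, 1.57, -0.013]
force: [1.3, 0.7, 0.5]
grip_width: 42.7
```

step_arm --plan '[[[0,0,0],[0,0,-40],0.5],[[0,0,0],[0,0,-75],0.5],[[0,0,0],[0,0,-88],0.5],[[0,0,0],[0,0,-93.5],0.5],[[0,0,0],[0,0,-93.5],0.5],[[0,0,0],[0,0,-93.5],0.5]]'

```text
time: 2.1
position: [516.7, 245.7, 9.3]
tcp_rot: [0.015, 1.569, -0.013]
force: [0.3, 0.1, 1.1]
grip_width: 42.9
```

```bash
python3 - <<'E'
from h import *
im=grab_frame("scene")[:,:,::-1]
print(sensors.read_state()["position"],sensors.read_state()["force"])
cv2.imwrite("pics/s1.png",cv2.resize(im[130:260,300:450],None,fx=4,fy=4,interpolation=cv2.INTER_CUBIC))
E
```

```text
[516.81897299 245.62901908   9.35582437] [-0.06877508  0.14081225 -0.37286979]
```

View pics/s1.png

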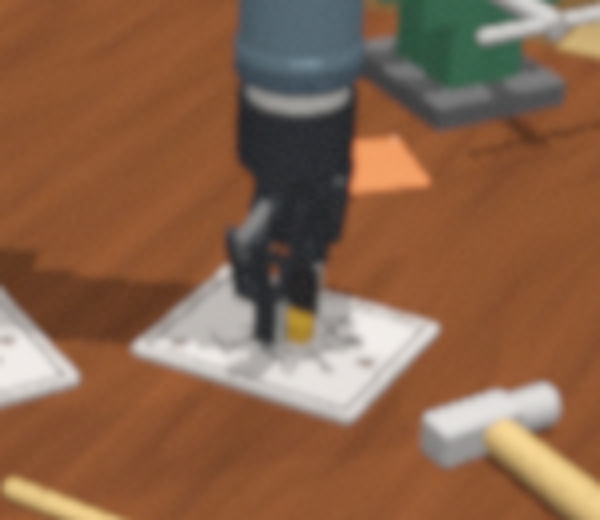

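The fingers straddle the brass grip, which shows at about (300,325) in the zoom. I'll lower slightly and close.

step_arm --plan '[[[0,0,0],[-0.5,-0.5,-1.5],0.3],[[0,0,0],[-0.5,-0.5,-1.5],0.1],[[0,0,0],[-0.5,-0.5,-1.5],0],[[0,0,0],[-0.5,-0.5,-1.5],0],[[0,0,0],[-0.5,-0.5,-1.5],0],[[0,0,0],[-0.5,-0.5,-1.5],0],[[0,0,0],[-0.5,-0.5,-1.5],0]]' --squeeze 60

```text
time: 2.85
position: [515.9, 245.2, 7.4]
tcp_rot: [0.015, 1.569, -0.013]
force: [-1.1, 0.8, 6.3]
grip_width: 14.5
```

step_arm --plan '[[[0,0,0],[0,0,0],0],[[0,0,0],[0,0,5],0],[[0,0,0],[0,0,20],0],[[0,0,0],[0,0,50],0],[[0,0,0],[0,0,85],0],[[0,0,0],[0,0,115],0],[[0,0,0],[0,0,130],0],[[0,0,0],[0,0,130],0],[[0,0,0],[0,0,130],0]]'

```text
time: 3.75
position: [514.5, 243.9, 135.5]
tcp_rot: [0.014, 1.572, -0.015]
force: [-1.2, -0.8, -2.9]
grip_width: 14.3
```

```bash
python3 - <<'E'
from h import *
im=grab_frame("scene")[:,:,::-1];cv2.imwrite("pics/s2.png",im)
im=grab_frame("top")[:,:,::-1];cv2.imwrite("pics/t2.png",im)
s=sensors.read_state();print(s["position"],s["force"],s["moment"],s["grip_width"])
cv2.imwrite("pics/t2z.png",cv2.resize(im[200:310,160:290],None,fx=5,fy=5,interpolation=cv2.INTER_CUBIC))
E
```

```text
[513.98062579 243.61349515 134.56048822] [-0.27006933 -0.95473189 -3.7635653 ] [-0.02987004  0.00770365 -0.01023889] 14.218504555490856
```

View pics/s2.png

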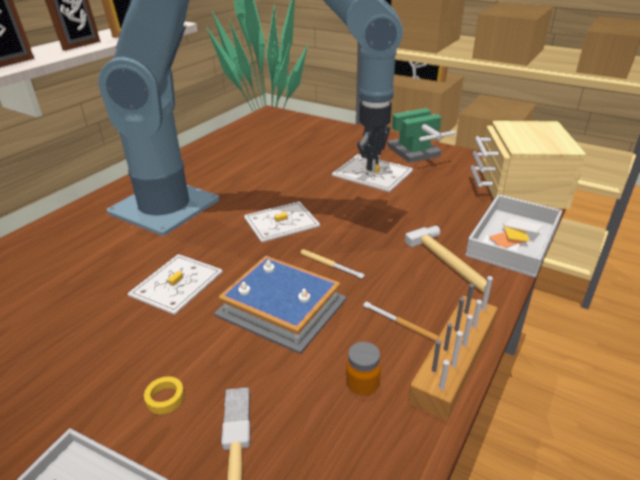

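View pics/t2z.png

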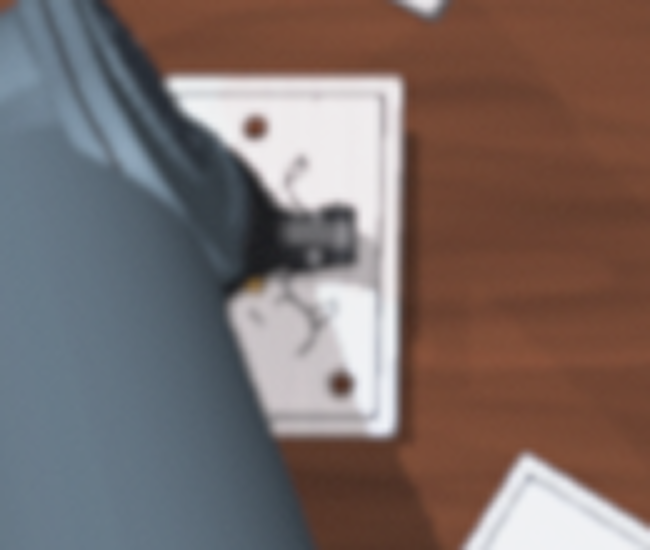

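The plaque is held level. In the top zoom, hole a is at (255,127) and hole c at (340,383). Now I'll carry it over to the cradle.

step_arm --plan '[[[0,0,0.2],[0.5,-25,0],0],[[0,0,0.4],[1,-65,0],0],[[0,0,0.6],[2,-110,0],0],[[0,0,0.8],[3,-155,0],0],[[0,0,1],[3,-200,0],0],[[0,0,1.2],[4,-245,0],0],[[0,0,1.4],[5,-290,0],0],[[0,0,1.7],[5.5,-335,0],0],[[0,0,2],[6,-375,0],0],[[0,0,2],[6.5,-405,0],0]]'

```text
time: 4.85
position: [520.2, -163.9, 134.8]
tcp_rot: [-0.011, 1.574, 0.011]
force: [0.7, 0.1, -3.4]
grip_width: 14.3
```

step_arm --plan '[[[0,0,0],[0,-10,0],0],[[0,0,0],[0,-15,-10],0],[[0,0,0],[0,-15,-20],0],[[0,0,0],[0,-15,-25],0],[[0,0,0],[0,-15,-25],0],[[0,0,0],[0,-15,-25],0],[[0,0,0],[0,-15,-25],0]]'

```text
time: 5.55
position: [522.2, -175.1, 111.6]
tcp_rot: [-0.014, 1.57, 0.014]
force: [-0.5, -0.7, -3.8]
grip_width: 14.3
```

```bash
python3 - <<'E'
from h import *
im=grab_frame("scene")[:,:,::-1];cv2.imwrite("pics/s3.png",cv2.resize(im[210:350,190:370],None,fx=4,fy=4,interpolation=cv2.INTER_CUBIC));cv2.imwrite("pics/s3r.png",im)
im=grab_frame("top")[:,:,::-1];cv2.imwrite("pics/t3r.png",im)
s=sensors.read_state();print(s["position"],s["tcp_rot"],s["force"],s["moment"],s["grip_width"])
cv2.imwrite("pics/t3.png",cv2.resize(im[190:310,330:450],None,fx=5,fy=5,interpolation=cv2.INTER_CUBIC))
E
```

```text
[ 522.11387575 -175.50113346  111.69621574] [-0.01341104  1.56992326  0.01317633] [-0.4270877 -0.4146712 -2.5307313] [-0.00359626  0.00457064  0.01681401] 14.3223113541482
```

View pics/s3.png

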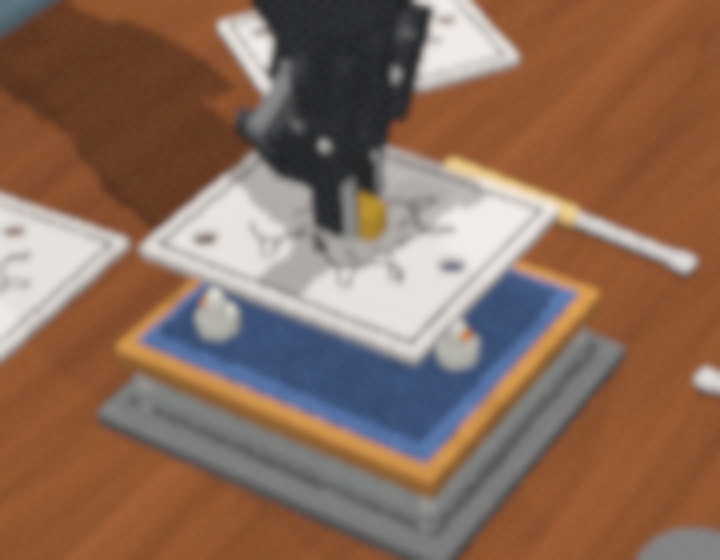

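View pics/t3.png

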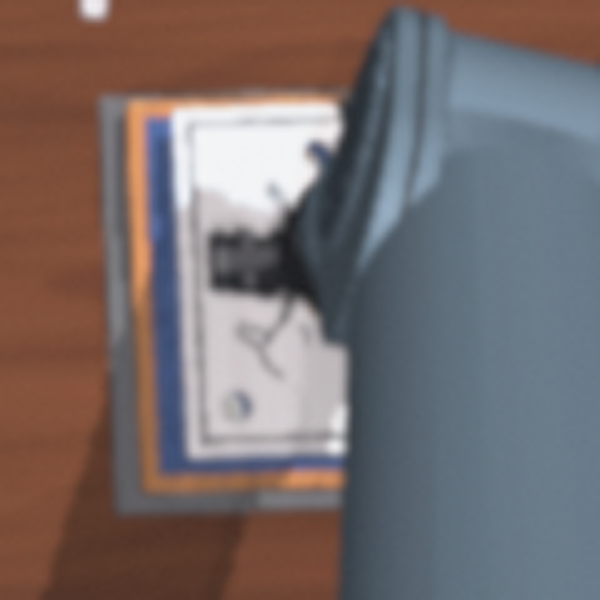

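```bash
python3 - <<'E'
from h import *
b=np.array([238,405])/5+[330,190]-.4
a=np.array([318,152])/5+[330,190]-.4
sa=np.array([452,265])/4+[190,210]-.4
scc=np.array([205,238])/4+[190,210]-.4
for z in(107,109,111):
    P=pts(522.2,-175.3,.018,z)
    print(z,"b",(back("top",b,z)-P[1])[0,:2].round(1),"a",(back("top",a,z)-P[0])[0,:2].round(1),"scene a",(back("scene",sa,z)-P[0])[0,:2].round(1),"c",(back("scene",scc,z)-P[2])[0,:2].round(1))
E
```

```text
107 b [ 1.  -2.5] a [ 0.6 -2.9] scene a [-1.1  1.7] c [-1.5  1.2]
109 b [ 0.9 -2.2] a [ 0.3 -2.6] scene a [ 0.4 -0.4] c [ 0.3 -0.7]
111 b [ 0.8 -2. ] a [ 0.  -2.2] scene a [ 1.9 -2.4] c [ 2.1 -2.6]
```

```bash
cat >> h.py <<'E'
def outline(im,n,x,y,t,z,col=(0,0,255),hx=80,hy=65,k=6,crop=None):
    u0,v0,u1,v1=crop
    o=cv2.resize(im[v0:v1,u0:u1],None,fx=k,fy=k,interpolation=cv2.INTER_CUBIC)
    c,s=np.cos(t),np.sin(t);Rm=np.array([[c,s],[-s,c]])
    Q=np.array([[hx,hy],[-hx,hy],[-hx,-hy],[hx,-hy]])@Rm+[x,y]
    p=(proj(n,np.c_[Q,np.full(4,z)])-[u0,v0]+.5)*k
    cv2.polylines(o,[np.int32(p.round())],True,col,1)
    for h in pts(x,y,t,z)[:,:2]:
        a=np.linspace(0,6.283,24);C=np.c_[h[0]+6.5*np.cos(a),h[1]+6.5*np.sin(a),np.full(24,z)]
        cv2.polylines(o,[np.int32(((proj(n,C)-[u0,v0]+.5)*k).round())],True,(0,255,0),1)
    return o
E
python3 - <<'E'
from h import *
t=cv2.imread("pics/t3r.png");s=cv2.imread("pics/s3r.png")
a=outline(t,"top",522.2,-175.3,.018,109,crop=(345,195,415,295))
b=outline(s,"scene",522.2,-175.3,.018,109,crop=(220,240,335,305))
cv2.imwrite("pics/o1.png",a);cv2.imwrite("pics/o2.png",b)
E
```

```text
(no output)
```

View pics/o1.png

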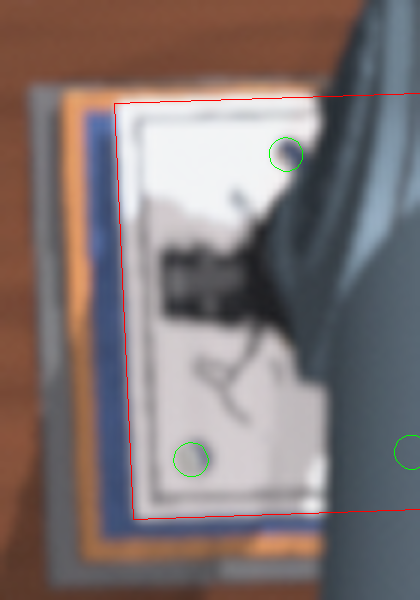

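View pics/o2.png

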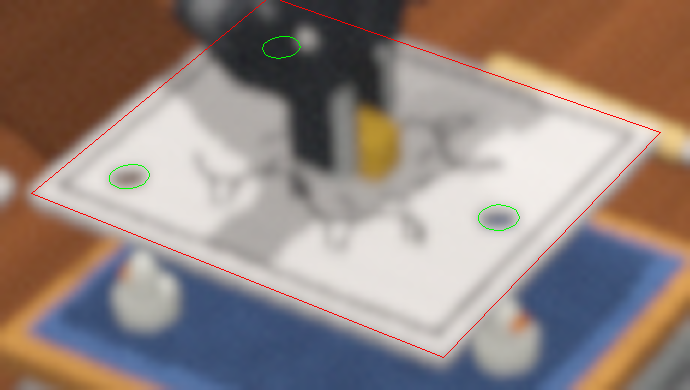

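step_arm --plan '[[[0,0,0],[0,0.5,-10],0],[[0,0,0],[0,0.5,-20],0],[[0,0,0],[0,0.5,-25],0],[[0,0,0],[0,0.5,-28],0],[[0,0,0],[0,0.5,-28],0],[[0,0,0],[0,0.5,-28],0]]'

```text
time: 6.25
position: [521.9, -175.3, 83.3]
tcp_rot: [-0.013, 1.571, 0.013]
force: [0.3, 0.2, -2.9]
grip_width: 14.8
```

```bash
python3 - <<'E'
from h import *
s=sensors.read_state();print(s["position"],s["force"])
t=grab_frame("top")[:,:,::-1].copy();s=grab_frame("scene")[:,:,::-1].copy()
cv2.imwrite("pics/t4r.png",t);cv2.imwrite("pics/s4r.png",s)
a=outline(t,"top",522.2,-175.3,.018,81,crop=(345,195,415,295))
b=outline(s,"scene",522.2,-175.3,.018,81,crop=(220,240,335,325))
cv2.imwrite("pics/o3.png",a);cv2.imwrite("pics/o4.png",b)
E
```

```text
[ 521.85416949 -175.25791497   83.32241245] [ 0.34389328  0.23137717 -2.883706  ]
```

View pics/o3.png

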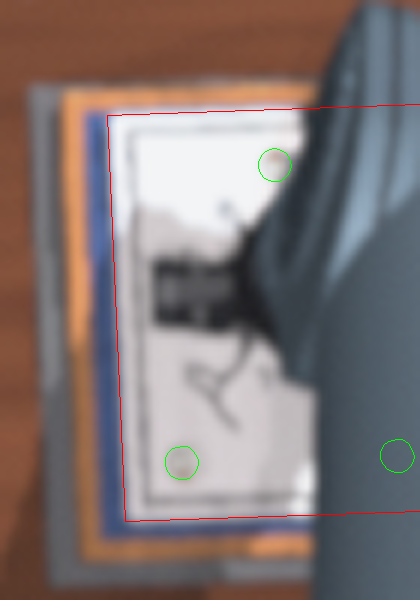

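View pics/o4.png

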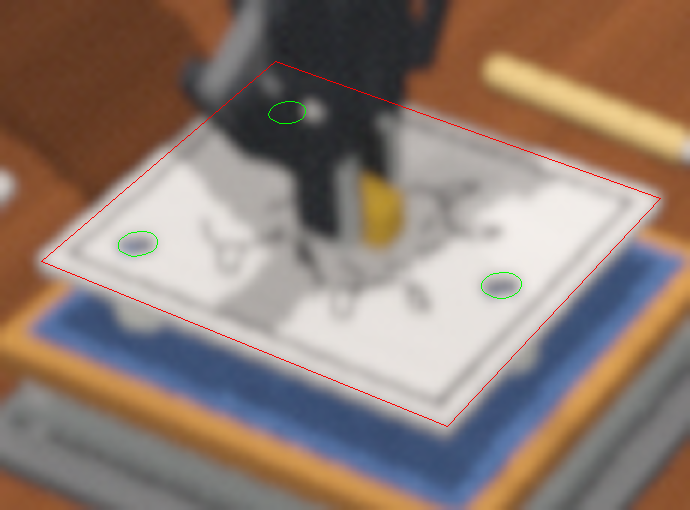

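Both views match the outline, and the barb tips show through holes a (275,158) and b (182,468). I'll lower it slowly and feel for contact.

step_arm --plan '[[[0,0,0],[0,0,-1],0],[[0,0,0],[0,0,-2],0],[[0,0,0],[0,0,-3],0],[[0,0,0],[0,0,-4],0],[[0,0,0],[0,0,-4],0]]'

```text
time: 6.85
position: [521.6, -175.2, 79.1]
tcp_rot: [-0.013, 1.571, 0.013]
force: [-0.7, -0.2, -3.1]
grip_width: 14.2
```

step_arm --plan '[[[0,0,0],[0,0,-1],0],[[0,0,0],[0,0,-2],0],[[0,0,0],[0,0,-3],0],[[0,0,0],[0,0,-3],0]]'

```text
time: 7.25
position: [521.6, -175.1, 76.1]
tcp_rot: [-0.013, 1.571, 0.013]
force: [0.2, 0.1, -4.1]
grip_width: 14.8
```

step_arm --plan '[[[0,0,0],[0,0,-0.5],0],[[0,0,0],[0,0,-1],0],[[0,0,0],[0,0,-1],0]]'

```text
time: 7.55
position: [521.7, -175.2, 75.2]
tcp_rot: [-0.013, 1.571, 0.013]
force: [0.9, 0.1, -3.6]
grip_width: 14.5
```

step_arm --plan '[[[0,0,0],[0,0,-0.5],0],[[0,0,0],[0,0,-1],0],[[0,0,0],[0,0,-1],0]]'

```text
time: 7.85
position: [521.9, -175.2, 74.4]
tcp_rot: [-0.013, 1.57, 0.013]
force: [0.1, 0.2, -2.0]
grip_width: 14.5
```

step_arm --plan '[[[0,0,0],[0,0,-0.5],0],[[0,0,0],[0,0,-1],0],[[0,0,0],[0,0,-1],0]]'

```text
time: 8.15
position: [522.0, -175.2, 73.6]
tcp_rot: [-0.013, 1.57, 0.013]
force: [-0.4, 1.3, 1.3]
grip_width: 14.3
```

Contact at TCP z of about 74, so the underside is near 66.5. I'll release here and look.

step_arm --plan '[[[0,0,0],[0,0,0],0.2],[[0,0,0],[0,0,0],0.3],[[0,0,0],[0,0,0],0.4],[[0,0,0],[0,0,0],0.4],[[0,0,0],[0,0,10],0.4],[[0,0,0],[0,0,40],0.4],[[0,0,0],[0,0,60],0.4],[[0,0,0],[0,0,60],0.2],[[0,0,0],[0,0,60],0],[[0,0,0],[0,0,60],0]]'

```text
time: 9.15
position: [521.1, -175.0, 132.7]
tcp_rot: [-0.013, 1.572, 0.013]
force: [0.3, -0.3, -0.6]
grip_width: 0.0
```

```bash
python3 - <<'E'
from h import *
s=sensors.read_state();print(s["position"],s["force"],s["grip_width"])
t=grab_frame("top")[:,:,::-1].copy();s=grab_frame("scene")[:,:,::-1].copy()
cv2.imwrite("pics/t5r.png",t);cv2.imwrite("pics/s5r.png",s)
a=outline(t,"top",522.2,-175.3,.018,71.5,crop=(345,195,440,295))
b=outline(s,"scene",522.2,-175.3,.018,71.5,crop=(220,240,335,325))
cv2.imwrite("pics/o5.png",a);cv2.imwrite("pics/o6.png",b)
E
```

```text
[ 521.11831626 -174.98607024  132.69930608] [ 0.33855304 -0.30680302 -0.62756654] 0.042996296490321675
```

View pics/o5.png

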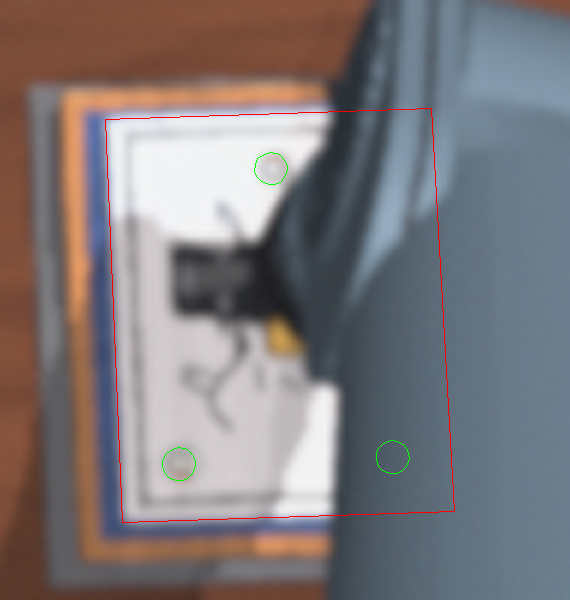

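View pics/o6.png

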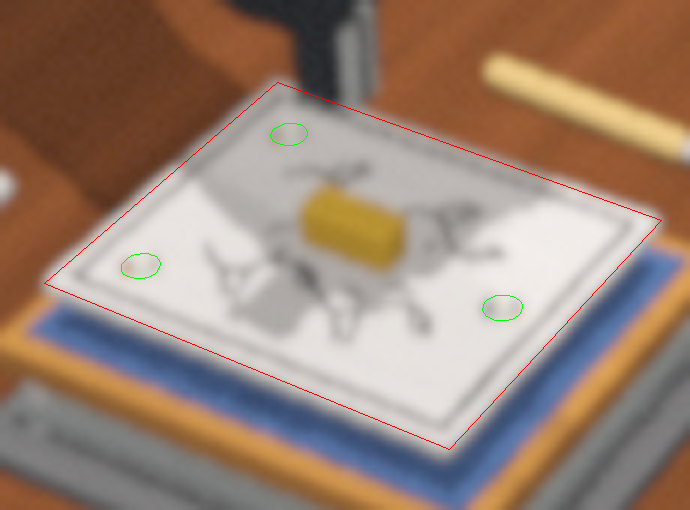

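The plaque sits level on all three ramps, with its face at about z 71.5. Now I'll press beside post a.

step_arm --plan '[[[0,0,0],[20,0.5,0],0],[[0,0,0],[35.5,0.5,-5],0],[[0,0,0],[35.5,0.5,-30],0],[[0,0,0],[35.5,0.5,-48],0],[[0,0,0],[35.5,0.5,-55],0],[[0,0,0],[35.5,0.5,-57],0],[[0,0,0],[35.5,0.5,-57],0],[[0,0,0],[35.5,0.5,-57],0]]'

```text
time: 10.05
position: [557.8, -174.9, 77.1]
tcp_rot: [-0.013, 1.569, 0.013]
force: [0.7, -0.2, -1.2]
grip_width: -0.0
```

step_arm --plan '[[[0,0,0],[0,0,-0.7],0],[[0,0,0],[0,0,-1.4],0],[[0,0,0],[0,0,-2],0],[[0,0,0],[0,0,-2],0]]'

```text
time: 10.45
position: [557.2, -174.7, 74.3]
tcp_rot: [-0.013, 1.571, 0.013]
force: [-0.3, -0.4, 0.2]
grip_width: -0.0
```

step_arm --plan '[[[0,0,0],[0,0,-0.5],0],[[0,0,0],[0,0,-1],0],[[0,0,0],[0,0,-1],0]]'

```text
time: 10.75
position: [557.2, -174.7, 73.2]
tcp_rot: [-0.013, 1.571, 0.013]
force: [0.2, -0.2, -1.2]
grip_width: 0.1
```

step_arm --plan '[[[0,0,0],[0,0,-0.5],0],[[0,0,0],[0,0,-1],0],[[0,0,0],[0,0,-1],0]]'

```text
time: 11.05
position: [557.2, -174.7, 72.2]
tcp_rot: [-0.013, 1.571, 0.013]
force: [0.6, 0.0, 0.3]
grip_width: 0.1
```

step_arm --plan '[[[0,0,0],[0,0,-0.4],0],[[0,0,0],[0,0,-0.7],0],[[0,0,0],[0,0,-0.7],0]]'

```text
time: 11.35
position: [557.2, -174.7, 71.6]
tcp_rot: [-0.013, 1.571, 0.013]
force: [-0.7, 0.1, -0.2]
grip_width: -0.1
```

step_arm --plan '[[[0,0,0],[0,0,-0.4],0],[[0,0,0],[0,0,-0.7],0],[[0,0,0],[0,0,-0.7],0]]'

```text
time: 11.65
position: [557.3, -174.7, 71.0]
tcp_rot: [-0.013, 1.571, 0.013]
force: [-1.0, 0.2, 1.0]
grip_width: 0.2
```

step_arm --plan '[[[0,0,0],[0,0,-0.4],0],[[0,0,0],[0,0,-0.6],0],[[0,0,0],[0,0,-0.6],0]]'

```text
time: 11.95
position: [557.4, -174.7, 70.3]
tcp_rot: [-0.013, 1.571, 0.013]
force: [0.5, 0.0, 1.6]
grip_width: -0.0
```

step_arm --plan '[[[0,0,0],[0,0,-0.4],0],[[0,0,0],[0,0,-0.6],0],[[0,0,0],[0,0,-0.6],0]]'

```text
time: 12.25
position: [557.3, -174.7, 69.7]
tcp_rot: [-0.013, 1.571, 0.013]
force: [-0.3, 0.7, 1.5]
grip_width: 0.3
```

step_arm --plan '[[[0,0,0],[0,0,-0.4],0],[[0,0,0],[0,0,-0.8],0],[[0,0,0],[0,0,-0.8],0]]'

```text
time: 12.55
position: [557.3, -174.7, 68.9]
tcp_rot: [-0.013, 1.571, 0.013]
force: [-0.1, -0.2, 2.3]
grip_width: 0.2
```

step_arm --plan '[[[0,0,0],[0,0,-0.4],0],[[0,0,0],[0,0,-0.8],0],[[0,0,0],[0,0,-0.8],0]]'

```text
time: 12.85
position: [557.3, -174.7, 68.1]
tcp_rot: [-0.013, 1.571, 0.013]
force: [0.7, 0.7, 1.5]
grip_width: -0.2
```

step_arm --plan '[[[0,0,0],[0,0,-0.4],0],[[0,0,0],[0,0,-0.8],0],[[0,0,0],[0,0,-0.8],0]]'

```text
time: 13.15
position: [557.3, -174.7, 67.3]
tcp_rot: [-0.013, 1.571, 0.013]
force: [0.1, 0.9, 2.8]
grip_width: 0.2
```

step_arm --plan '[[[0,0,0],[0,0,-0.5],0],[[0,0,0],[0,0,-1],0],[[0,0,0],[0,0,-1],0]]'

```text
time: 13.45
position: [557.3, -174.7, 66.2]
tcp_rot: [-0.013, 1.571, 0.013]
force: [0.1, -0.4, 2.6]
grip_width: 0.1
```

step_arm --plan '[[[0,0,0],[0,0,-0.5],0],[[0,0,0],[0,0,-0.8],0],[[0,0,0],[0,0,-0.8],0]]'

```text
time: 13.75
position: [557.3, -174.7, 65.4]
tcp_rot: [-0.013, 1.571, 0.013]
force: [1.5, -0.4, 2.1]
grip_width: -0.2
```

step_arm --plan '[[[0,0,0],[0,0,-0.5],0],[[0,0,0],[0,0,-0.8],0],[[0,0,0],[0,0,-0.8],0]]'

```text
time: 14.05
position: [557.2, -174.7, 64.6]
tcp_rot: [-0.013, 1.571, 0.013]
force: [-0.1, 0.5, 1.6]
grip_width: 0.1
```

```bash
python3 - <<'E'
from h import *
s=sensors.read_state();print(s["position"],s["force"],s["grip_width"])
t=grab_frame("top")[:,:,::-1].copy();s=grab_frame("scene")[:,:,::-1].copy()
b=outline(s,"scene",522.2,-175.3,.018,71.5,crop=(220,240,335,325))
cv2.imwrite("pics/o8.png",b)
E
```

```text
[ 557.24757751 -174.68825955   64.64202761] [-0.13977128  0.47229057  1.56059832] 0.12924347555986304
```

View pics/o8.png

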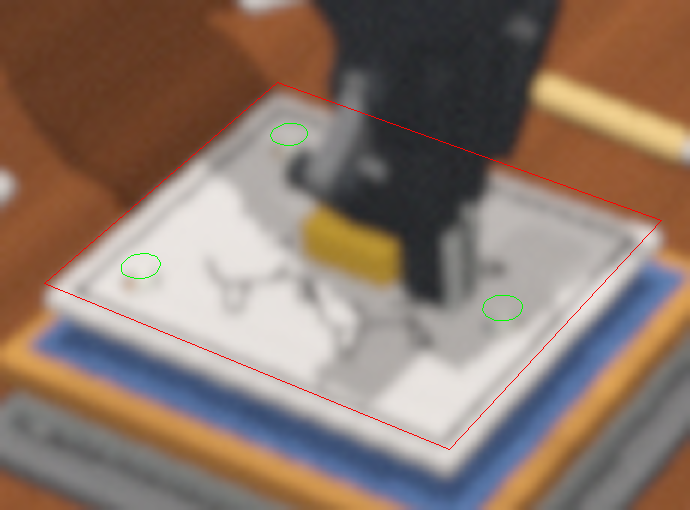

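The plaque and board are sliding down together, level, about 6 mm so far. I'll continue.

step_arm --plan '[[[0,0,0],[0,0,-0.5],0],[[0,0,0],[0,0,-0.8],0],[[0,0,0],[0,0,-0.8],0]]'

```text
time: 14.45
position: [557.3, -174.7, 63.9]
tcp_rot: [-0.013, 1.571, 0.013]
force: [0.7, 0.8, 1.7]
grip_width: 0.2
```

step_arm --plan '[[[0,0,0],[0,0,-0.5],0],[[0,0,0],[0,0,-0.8],0],[[0,0,0],[0,0,-0.8],0]]'

```text
time: 14.75
position: [557.3, -174.7, 63.0]
tcp_rot: [-0.013, 1.571, 0.013]
force: [1.3, 1.0, 2.0]
grip_width: 0.1
```

step_arm --plan '[[[0,0,0],[0,0,-0.5],0],[[0,0,0],[0,0,-0.8],0],[[0,0,0],[0,0,-0.8],0]]'

```text
time: 15.05
position: [557.2, -174.7, 62.3]
tcp_rot: [-0.013, 1.571, 0.013]
force: [0.6, 0.4, 2.4]
grip_width: 0.2
```

step_arm --plan '[[[0,0,0],[0,0,-0.5],0],[[0,0,0],[0,0,-0.8],0],[[0,0,0],[0,0,-0.8],0]]'

```text
time: 15.35
position: [557.2, -174.7, 61.5]
tcp_rot: [-0.013, 1.571, 0.013]
force: [0.3, -0.1, 2.3]
grip_width: 0.1
```

step_arm --plan '[[[0,0,0],[0,0,-0.5],0],[[0,0,0],[0,0,-0.8],0],[[0,0,0],[0,0,-0.8],0]]'

```text
time: 15.65
position: [557.5, -174.7, 60.9]
tcp_rot: [-0.013, 1.57, 0.013]
force: [0.5, 0.4, 4.8]
grip_width: 0.2
```

step_arm --plan '[[[0,0,0],[0,0,-0.5],0],[[0,0,0],[0,0,-0.8],0],[[0,0,0],[0,0,-0.8],0]]'

```text
time: 15.95
position: [557.6, -174.6, 60.3]
tcp_rot: [-0.013, 1.57, 0.013]
force: [-0.4, 1.8, 6.4]
grip_width: -0.1
```

The force is climbing, so the board is on its stop. I'll take smaller steps.

step_arm --plan '[[[0,0,0],[0,0,-0.3],0],[[0,0,0],[0,0,-0.5],0],[[0,0,0],[0,0,-0.5],0]]'

```text
time: 16.25
position: [557.7, -174.6, 60.0]
tcp_rot: [-0.013, 1.57, 0.013]
force: [-0.3, 1.5, 8.1]
grip_width: -0.1
```

step_arm --plan '[[[0,0,0],[0,0,-0.2],0],[[0,0,0],[0,0,-0.4],0],[[0,0,0],[0,0,-0.4],0]]'

```text
time: 16.55
position: [557.8, -174.6, 59.7]
tcp_rot: [-0.013, 1.57, 0.013]
force: [-0.8, 1.4, 8.9]
grip_width: 0.3
```

step_arm --plan '[[[0,0,0],[0,0,-0.2],0],[[0,0,0],[0,0,-0.4],0],[[0,0,0],[0,0,-0.4],0]]'

```text
time: 16.85
position: [557.9, -174.6, 59.4]
tcp_rot: [-0.013, 1.57, 0.013]
force: [-1.0, 1.5, 10.5]
grip_width: -0.1
```

step_arm --plan '[[[0,0,0],[0,0,-0.2],0],[[0,0,0],[0,0,-0.4],0],[[0,0,0],[0,0,-0.4],0]]'

```text
time: 17.15
position: [558.0, -174.6, 59.2]
tcp_rot: [-0.013, 1.569, 0.013]
force: [-0.2, 1.7, 11.5]
grip_width: -0.1
```

step_arm --plan '[[[0,0,0],[0,0,-0.2],0],[[0,0,0],[0,0,-0.4],0],[[0,0,0],[0,0,-0.4],0]]'

```text
time: 17.45
position: [557.2, -174.7, 58.0]
tcp_rot: [-0.013, 1.571, 0.013]
force: [0.4, -0.0, 0.0]
grip_width: -0.4
```

```bash
python3 - <<'E'
from h import *
s=sensors.read_state();print(s["position"],s["force"],s["moment"])
s=grab_frame("scene")[:,:,::-1].copy()
b=outline(s,"scene",522.2,-175.3,.018,60.5,crop=(220,240,335,325))
cv2.imwrite("pics/o9.png",b)
for i in range(3):
  grab_frame("scene");s=sensors.read_state();print(s["position"],s["force"],s["moment"])
E
```

```text
[ 557.18730473 -174.67070697   57.96213125] [ 0.39262569 -0.03531124  0.04915594] [0.06275317 0.03880251 0.03526423]
[ 556.49537588 -174.73065384   57.3141354 ] [-0.43180012  0.12691788 -0.50577222] [-0.06403935 -0.01941199 -0.02396157]
[ 556.45969392 -174.70125122   57.22750586] [ 0.29030274  0.11954821 -0.67381639] [-0.00273343  0.04635984 -0.05935672]
[ 556.52451815 -174.68289931   57.2311529 ] [0.66600949 0.58454749 0.60896268] [-0.03974536 -0.06084403 -0.03394384]
```

View pics/o9.png

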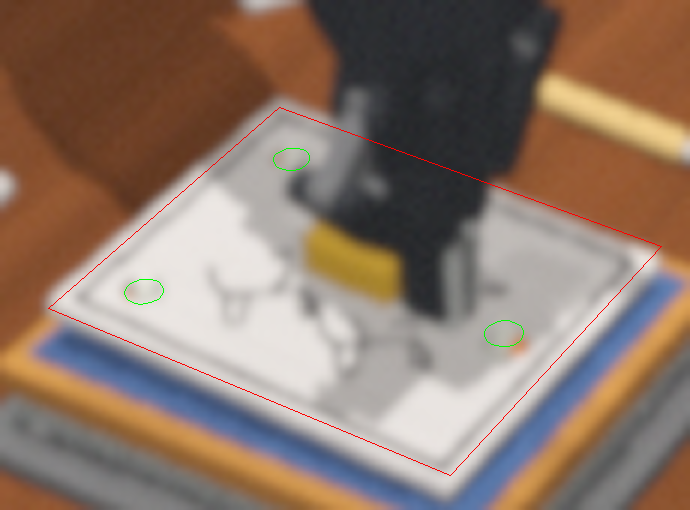

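Post a clicked: the force fell from 11.5 N to 0 and its orange barb shows at (518,347), above the face. Next is post b.

step_arm --plan '[[[0,0,0],[0,0,25],0],[[0,0,0],[-5,2,45],0],[[0,0,0],[-40,14,50],0],[[0,0,0],[-70.5,23.7,50],0],[[0,0,0],[-70.5,23.7,35],0],[[0,0,0],[-70.5,23.7,15],0],[[0,0,0],[-70.5,23.7,8],0],[[0,0,0],[-70.5,23.7,6],0],[[0,0,0],[-70.5,23.7,5],0],[[0,0,0],[-70.5,23.7,5],0]]'

```text
time: 18.65
position: [487.2, -151.2, 63.2]
tcp_rot: [-0.013, 1.57, 0.013]
force: [-0.6, -0.0, 0.3]
grip_width: 0.2
```

step_arm --plan '[[[0,0,0],[0,0,-0.5],0],[[0,0,0],[0,0,-1],0],[[0,0,0],[0,0,-1],0]]'

```text
time: 18.95
position: [486.8, -151.0, 62.0]
tcp_rot: [-0.013, 1.57, 0.013]
force: [0.1, -0.7, -0.3]
grip_width: 0.0
```

step_arm --plan '[[[0,0,0],[0,0,-0.5],0],[[0,0,0],[0,0,-0.8],0],[[0,0,0],[0,0,-0.8],0]]'

```text
time: 19.25
position: [486.7, -151.0, 60.9]
tcp_rot: [-0.013, 1.571, 0.013]
force: [0.0, 0.2, -0.4]
grip_width: 0.1
```

step_arm --plan '[[[0,0,0],[0,0,-0.5],0],[[0,0,0],[0,0,-0.8],0],[[0,0,0],[0,0,-0.8],0]]'

```text
time: 19.55
position: [486.7, -151.0, 60.1]
tcp_rot: [-0.013, 1.571, 0.013]
force: [-0.7, -0.9, -0.5]
grip_width: -0.1
```

step_arm --plan '[[[0,0,0],[0,0,-0.4],0],[[0,0,0],[0,0,-0.6],0],[[0,0,0],[0,0,-0.6],0]]'

```text
time: 19.85
position: [486.7, -151.0, 59.6]
tcp_rot: [-0.013, 1.571, 0.013]
force: [-0.5, -0.2, 0.6]
grip_width: 0.2
```

step_arm --plan '[[[0,0,0],[0,0,-0.4],0],[[0,0,0],[0,0,-0.6],0],[[0,0,0],[0,0,-0.6],0]]'

```text
time: 20.15
position: [486.7, -151.0, 59.1]
tcp_rot: [-0.013, 1.571, 0.013]
force: [-1.2, 0.9, 1.7]
grip_width: 0.1
```

step_arm --plan '[[[0,0,0],[0,0,-0.4],0],[[0,0,0],[0,0,-0.6],0],[[0,0,0],[0,0,-0.6],0]]'

```text
time: 20.45
position: [486.7, -151.0, 58.5]
tcp_rot: [-0.013, 1.571, 0.013]
force: [-1.2, 0.1, 5.7]
grip_width: -0.1
```

step_arm --plan '[[[0,0,0],[0,0,-0.4],0],[[0,0,0],[0,0,-0.6],0],[[0,0,0],[0,0,-0.6],0]]'

```text
time: 20.75
position: [486.6, -151.0, 58.1]
tcp_rot: [-0.013, 1.571, 0.013]
force: [-1.8, 1.1, 7.2]
grip_width: 0.3
```

step_arm --plan '[[[0,0,0],[0,0,-0.3],0],[[0,0,0],[0,0,-0.5],0],[[0,0,0],[0,0,-0.5],0]]'

```text
time: 21.05
position: [486.8, -151.0, 57.3]
tcp_rot: [-0.013, 1.571, 0.013]
force: [-0.8, 0.6, -0.0]
grip_width: -0.0
```

```bash
python3 - <<'E'
from h import *
s=grab_frame("scene")[:,:,::-1].copy()
b=outline(s,"scene",522.2,-175.3,.018,53,crop=(220,240,335,325))
cv2.imwrite("pics/o10.png",b)
t=grab_frame("top")[:,:,::-1].copy()
cv2.imwrite("pics/o11.png",outline(t,"top",522.2,-175.3,.018,53,crop=(345,195,440,295)))
s=sensors.read_state();print(s["position"],s["force"],s["moment"])
E
```

```text
[ 486.80766398 -151.0391904    57.15317106] [ 0.17483684 -1.4769829   1.08930813] [-0.04560902  0.0098783   0.01949539]
```

View pics/o10.png

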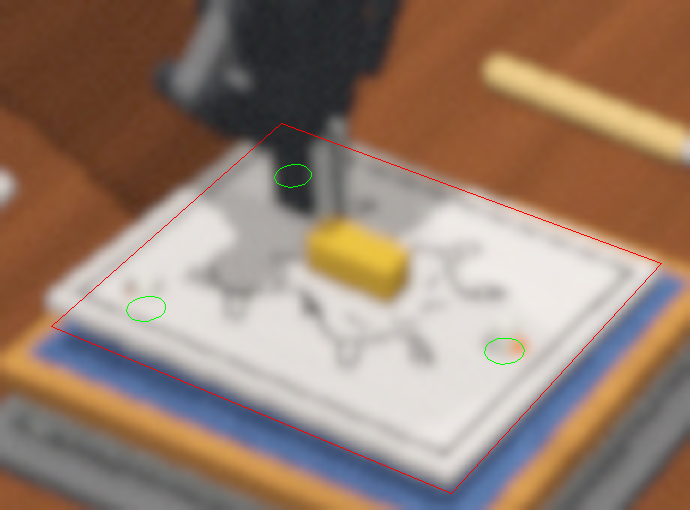

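View pics/o11.png

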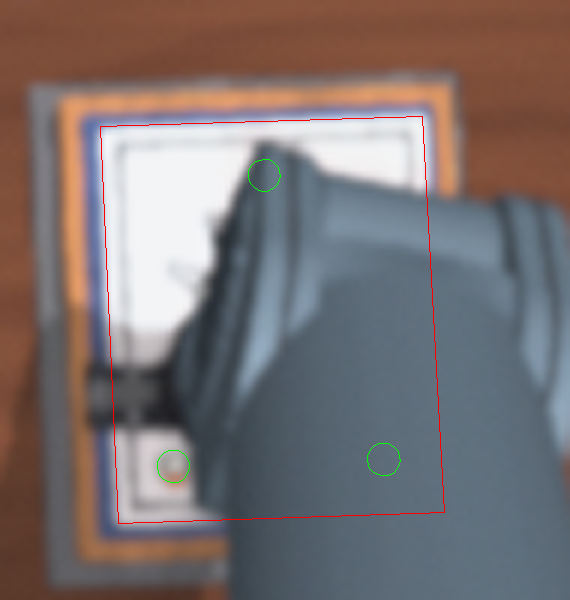

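Post b's barb now shows over the face at (178,478) in the top view, and the force dropped from 7 N to 0. Next is post c.

step_arm --plan '[[[0,0,0],[0,0,20],0],[[0,0,0],[0,-10,40],0],[[0,0,0],[0.5,-40,42],0],[[0,0,0],[0.9,-50,35],0],[[0,0,0],[0.9,-50,18],0],[[0,0,0],[0.9,-50,8],0],[[0,0,0],[0.9,-50,5],0],[[0,0,0],[0.9,-50,4],0],[[0,0,0],[0.9,-50,4],0]]'

```text
time: 22.05
position: [487.8, -200.6, 61.3]
tcp_rot: [-0.013, 1.571, 0.014]
force: [-1.2, 0.3, 0.7]
grip_width: -0.3
```

```bash
python3 - <<'E'
from h import *
s=grab_frame("scene")[:,:,::-1].copy()
cv2.imwrite("pics/o12.png",outline(s,"scene",522.2,-175.3,.018,53,crop=(220,240,335,325)))
t=grab_frame("top")[:,:,::-1].copy()
cv2.imwrite("pics/o13.png",outline(t,"top",522.2,-175.3,.018,53,crop=(345,195,440,295)))
s=sensors.read_state();print(s["position"],s["force"],s["moment"])
E
```

```text
[ 488.04503223 -200.86223763   61.68784582] [ 0.07226018  0.68080226 -0.49523663] [ 0.00259763 -0.03373891  0.04915069]
```

View pics/o12.png

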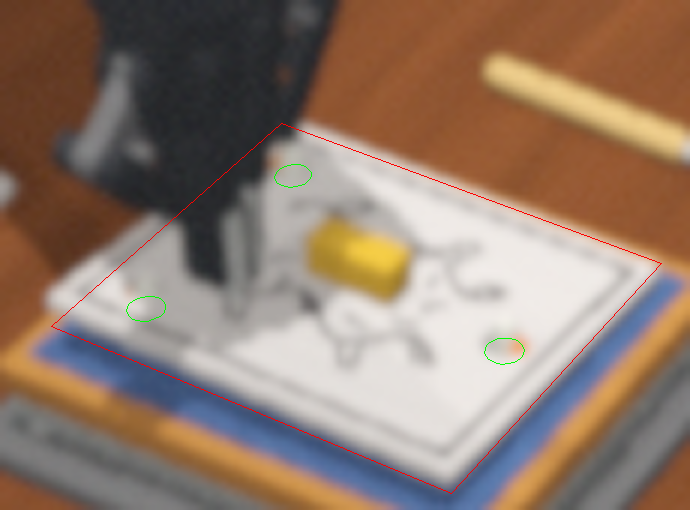

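View pics/o13.png

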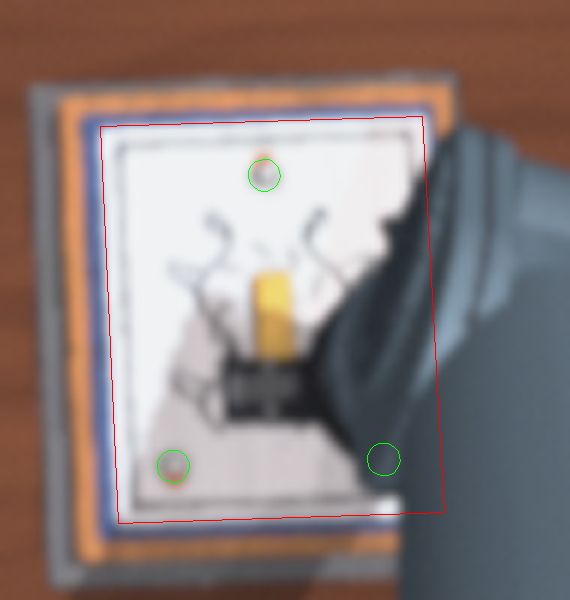

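Post b's barb stands out over the face at (173,478) in the top view. The c corner is still raised, so I'll press c.

step_arm --plan '[[[0,0,0],[0,0,-0.5],0],[[0,0,0],[0,0,-1],0],[[0,0,0],[0,0,-1],0]]'

```text
time: 22.45
position: [487.7, -201.0, 60.4]
tcp_rot: [-0.013, 1.571, 0.013]
force: [-0.5, -0.4, 0.5]
grip_width: 0.3
```

step_arm --plan '[[[0,0,0],[0,0,-0.5],0],[[0,0,0],[0,0,-0.8],0],[[0,0,0],[0,0,-0.8],0]]'

```text
time: 22.75
position: [487.6, -201.0, 59.5]
tcp_rot: [-0.013, 1.571, 0.013]
force: [0.2, -0.3, -0.5]
grip_width: -0.2
```

step_arm --plan '[[[0,0,0],[0,0,-0.4],0],[[0,0,0],[0,0,-0.7],0],[[0,0,0],[0,0,-0.7],0]]'

```text
time: 23.05
position: [487.6, -201.1, 58.9]
tcp_rot: [-0.013, 1.571, 0.013]
force: [-0.3, -1.0, 1.1]
grip_width: 0.1
```

step_arm --plan '[[[0,0,0],[0,0,-0.4],0],[[0,0,0],[0,0,-0.6],0],[[0,0,0],[0,0,-0.6],0]]'

```text
time: 23.35
position: [487.6, -201.1, 58.3]
tcp_rot: [-0.013, 1.571, 0.013]
force: [-1.7, 0.3, 4.5]
grip_width: 0.1
```

step_arm --plan '[[[0,0,0],[0,0,-0.3],0],[[0,0,0],[0,0,-0.5],0],[[0,0,0],[0,0,-0.5],0]]'

```text
time: 23.65
position: [487.6, -201.2, 57.8]
tcp_rot: [-0.013, 1.571, 0.013]
force: [-1.7, -1.3, 5.0]
grip_width: 0.2
```

step_arm --plan '[[[0,0,0],[0,0,-0.3],0],[[0,0,0],[0,0,-0.4],0],[[0,0,0],[0,0,-0.4],0]]'

```text
time: 23.95
position: [487.6, -200.8, 57.0]
tcp_rot: [-0.013, 1.571, 0.013]
force: [0.2, -0.2, 0.3]
grip_width: -0.0
```

step_arm --plan '[[[0,0,0],[0,0,-0.3],0],[[0,0,0],[0,0,-0.4],0],[[0,0,0],[0,0,-0.4],0]]'

```text
time: 24.25
position: [487.6, -201.0, 56.8]
tcp_rot: [-0.013, 1.571, 0.013]
force: [-0.4, 0.7, -0.3]
grip_width: -0.4
```

The force dropped at c too. I'll retreat clear of the views and check.

step_arm --plan '[[[0,0,0],[0,0,25],0],[[0,0,0],[0,0,65],0],[[0,0,0],[0,20,110],0],[[0,0,0],[0,60,130],0],[[0,0,0],[0,105,140],0],[[0,0,0],[0,150,140],0],[[0,0,0],[0,195,140],0],[[0,0,0],[0,240,140],0],[[0,0,0],[0,280,140],0],[[0,0,0],[0,280,140],0]]'

```text
time: 25.25
position: [487.2, 85.7, 197.1]
tcp_rot: [-0.018, 1.57, 0.023]
force: [-0.1, -0.3, 0.6]
grip_width: -0.1
```

```bash
python3 - <<'E'
from h import *
s=grab_frame("scene")[:,:,::-1].copy();cv2.imwrite("pics/sF.png",s)
cv2.imwrite("pics/o14.png",outline(s,"scene",522.2,-175.3,.018,53,crop=(220,240,335,325)))
t=grab_frame("top")[:,:,::-1].copy();cv2.imwrite("pics/tF.png",t)
cv2.imwrite("pics/o15.png",outline(t,"top",522.2,-175.3,.018,53,crop=(345,195,440,295)))
s=sensors.read_state();print(s["time"],s["position"],s["force"],s["moment"])
E
```

```text
25.35 [487.47305278  79.64415653 196.83792847] [-0.37045474 -0.88935767 -0.36023735] [-0.00653621  0.00270108 -0.00744698]
```

View pics/o14.png

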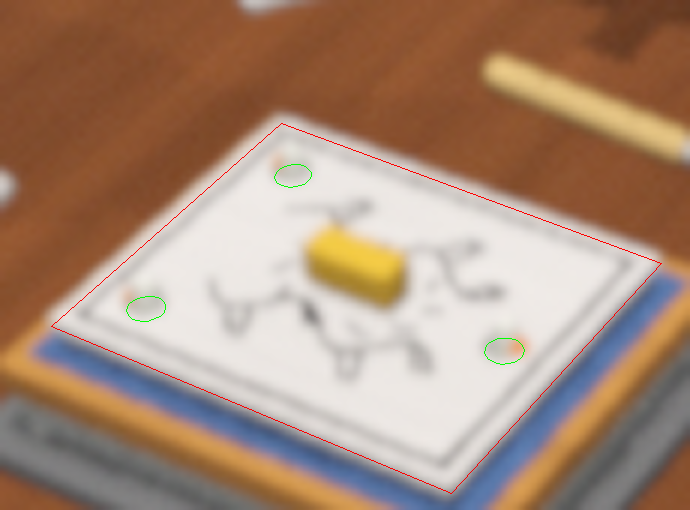

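View pics/o15.png

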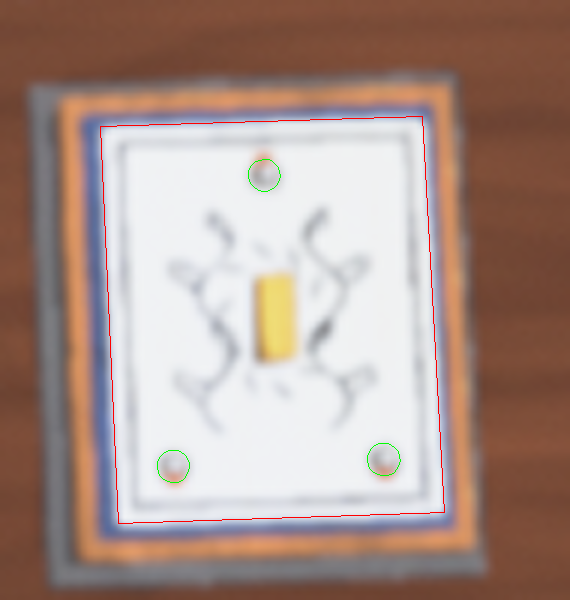

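View pics/tF.png

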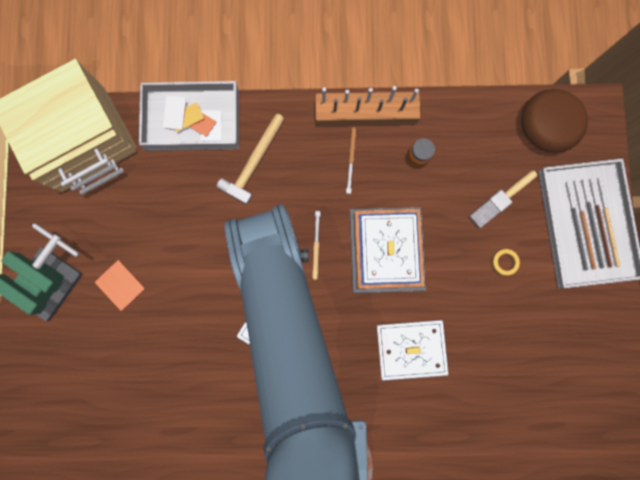

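```bash
cat > fit.py <<'E'
from h import *
from scipy.spatial.transform import Rotation as R
box=np.array([[a*80,b*65,c] for a in(1,-1) for b in(1,-1) for c in(0,5.)])
def contour(im,n,c):
    m=np.zeros(im.shape[:2],np.uint8)
    g=im.astype(int); w=((g.min(2)>125)&(g.max(2)-g.min(2)<50)).astype(np.uint8)
    u0,v0,u1,v1=c; m[v0:v1,u0:u1]=w[v0:v1,u0:u1]
    cs,_=cv2.findContours(m,cv2.RETR_EXTERNAL,cv2.CHAIN_APPROX_NONE)
    q=max(cs,key=cv2.contourArea); return cv2.convexHull(q), q
def fit(t,s,ct,cs):
    C={"top":contour(t,"top",ct)[1][:,0].astype(np.float32),"scene":contour(s,"scene",cs)[1][:,0].astype(np.float32)}
    def res(p):
        W=R.from_euler("zyx",[p[2],p[4],p[5]]).apply(box)+p[[0,1,3]]
        o=[]
        for n in C:
            h=cv2.convexHull(proj(n,W).astype(np.float32))
            o+=[cv2.pointPolygonTest(h,(float(a),float(b)),True)-p[6 if n=="top" else 7] for a,b in C[n]]
        return np.array(o)
    x=least_squares(res,[522,-175,.018,49,0,0,0.5,0.5],x_scale=[1,1,.01,1,.01,.01,.5,.5],diff_step=1e-4,loss="soft_l1")
    return x.x, np.sqrt(np.mean(x.fun**2))
E
python3 - <<'E'
from fit import *
ct=(355,205,425,290);cs=(222,250,335,325)
for a,b in(("pics/tF.png","pics/sF.png"),):
    x,e=fit(cv2.imread(a),cv2.imread(b),ct,cs);print(x.round(4),e)
x=fit  # initial plaque as bias check
E
cat > /tmp/a.py <<'E'
E
python3 - <<'E'
import sys;sys.path.insert(0,".")
from fit import *
import fit as F
t=cv2.imread("pics/top0.png");s=cv2.imread("pics/scene0.png")
ct=(185,215,252,293);cs=(328,190,415,240)
import scipy
src=F.least_squares
F.least_squares=lambda f,x0,**k:src(f,[515.7,244.8,-.018,0.5,0,0,.5,.5],**k)
print(F.fit(t,s,ct,cs))
E
```

```text
[ 5.229874e+02 -1.759942e+02  1.240000e-02  5.085100e+01 -1.500000e-02
 -7.820000e-02 -9.161000e-01 -1.910400e+00] 1.3907120248379028
(array([ 5.15849084e+02,  2.44526780e+02, -2.02306105e-02,  3.39015048e+00,
       -2.64899877e-03, -2.07179210e-03, -3.98401510e-01, -8.55012871e-02]), np.float64(0.26882469968143813))
```

```bash
python3 - <<'E'
import re
s=open('fit.py').read()
s=s.replace("(g.min(2)>125)&(g.max(2)-g.min(2)<50)","(g[...,2]>150)&(g.min(2)>130)")
open('fit.py','w').write(s)
E
python3 - <<'E'
from fit import *
ct=(355,205,425,290);cs=(222,250,335,325)
t=cv2.imread("pics/tF.png");s=cv2.imread("pics/sF.png")
x,e=fit(t,s,ct,cs);print(x.round(4),e)
for n,im,c in(("top",t,ct),("scene",s,cs)):
    o=cv2.drawContours(im.copy(),[contour(im,n,c)[1]],-1,(0,0,255),1)
    cv2.imwrite(f"pics/m_{n}.png",cv2.resize(o[c[1]:c[3],c[0]:c[2]],None,fx=5,fy=5,interpolation=cv2.INTER_NEAREST))
E
```

```text
[ 5.215385e+02 -1.761055e+02  1.740000e-02  5.230110e+01  0.000000e+00
  0.000000e+00 -2.889000e-01  1.216000e-01] 0.6128782483466753
```

View pics/m_scene.png

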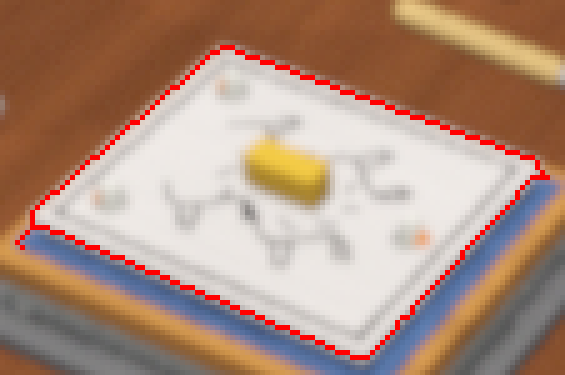

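```bash
sed -i 's/(g\[...,2\]>150)&(g.min(2)>130)/(g[...,2]>150)\&(g.min(2)>130)\&(g.max(2)-g.min(2)<35)/; s/,diff_step=1e-4//' fit.py
python3 - <<'E'
from fit import *
import fit as F
src=least_squares
ct=(355,205,425,290);cs=(222,250,335,325)
t=cv2.imread("pics/tF.png");s=cv2.imread("pics/sF.png")
for i0 in([522,-175,.018,49,0.01,0.01,.1,.1],[522,-175,.018,52,-0.03,-0.03,.1,.1],[522,-175,.018,52,0.03,-0.05,.1,.1]):
    F.least_squares=lambda f,x0,**k:src(f,i0,diff_step=[2e-4,6e-4,.05,2e-3,.05,.05,.1,.1],**k)
    x,e=F.fit(t,s,ct,cs);print(x.round(4),e)
E
```

```text
[ 5.216382e+02 -1.761257e+02  1.640000e-02  5.183380e+01 -7.100000e-03
 -7.600000e-03 -1.350000e-02  1.621000e-01] 0.5631868376726458
[ 5.216380e+02 -1.761257e+02  1.640000e-02  5.183390e+01 -7.100000e-03
 -7.700000e-03 -1.350000e-02  1.616000e-01] 0.5631806341993542
[ 5.216379e+02 -1.761258e+02  1.640000e-02  5.183350e+01 -7.200000e-03
 -7.800000e-03 -1.330000e-02  1.598000e-01] 0.5631430928305975
```

The fit shows the plaque level, with tilt about 0.01 rad; an unclicked corner would give 0.08 rad or more. All three barbs are visible over the face, so I'm handing in.

```bash
python3 - <<'E'
from cell import r
print(r.sign_off())
E
```

```text
the job is handed in; nothing more can be done
None
```

The plaque is on all three posts and looks fully home. I handed the job in at about 25 s; no verdict is reported.

- **What I did:** I lifted the leftmost plaque by its grip and set it on the ramps. I then pressed beside posts a, b and c in turn. Pressing at a first slid the board down about 10 mm to its stop.
- **Clicks:** I felt each click as a sudden drop in force to about 0. The last forces read before the drops were 11.5 N at a, 7 N at b and 5 N at c. Adding about 3 N for the plaque, the bed carried roughly 15 N at most by the readings, under the 20 N limit; the exact peaks between readings were not seen.
- **Last checks:**
  - **Barbs and level:** The final pictures show all three orange barbs over the face. An outline fit from both cameras gives a tilt of about 0.01 rad, with the holes on the posts to within about 1 mm.
  - **Other things:** The last top view shows nothing else disturbed, though the arm hid part of the bench. I did not measure positions.
- **What disagreed:** The fit put the underside about 2 to 4 mm higher than the fingertip heights suggest. On the bench, the same fit (before I tightened its mask) also read about 3 mm high, so I take this as camera and fit error. The c click came at a lower reading than the stated 7 to 11 N, but the pictures confirm that it caught.

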